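Close up the sample cooler

ROBOT

A 6-joint arm with a two-finger parallel gripper is mounted at the origin on the work surface. World frame = base frame: x ahead of the robot, y to its left, z up, the work surface at z = 0. Lengths are in m, angles in rad, forces in N, time in s.
With the tool pointing down it reaches from about 0.35 to 0.975 m from the base axis. Payload 17.4 kg.
Tool frame: the origin (TCP) lies midway between the tips of the shut fingers; the grasp point (between the pads) lies 19 mm behind it; x points along the fingers, z is the direction in which the jaws open and shut, and the axes are right-handed (so a half turn about x gives the same grasp; the last joint's range is limited). The gripper opens to 85 mm and grips with 20 to 120 N. Pads are 22 mm wide; open, the fingers measure 114 mm over their backs; the gripper's body (76 mm by 85 mm) begins 54 mm behind the grasp point. The pads swing forward as they close: fully open they stand 13 mm farther back than shut.
Start: joints at [-1.265, 0.116, 1.442, -0, 1.584, -0.038], TCP at [0.228, -0.636, 0.231] pointing down, gripper open.
Joint ranges: [-2.83, 2.83], [-0.83, 2.19], [0.07, 2.5], [-1.14, 4.28], [0.01, 3], [-2.97, 2.97]. Speed limits (rad/s): [1.89, 1.89, 2.22, 3.14, 3.14, 3.14].

INTERFACE

Orientations are given as a unit quaternion [x, y, z, w].
In Python, from bench import arm gives the robot as it stands.
- The arm moves only by the tool arm_command, never from a script. Its argument "targets" is one flat list of numbers, 7 for each row, row after row: the turn, a rotation vector about the tool's x, y, z in rad, then the shift along the tool's x, y, z in m, then the finger opening in m, from 0 to 0.0854. In form: [ax, ay, az, dx, dy, dz, claw, ax, ay, az, dx, dy, dz, claw, ...]. A call has 1 to 5 rows; each row shifts and turns the commanded pose from where the row before left it, along the tool's axes as they then stand; what a row does not reach is not made up. A row lasts 1/10 s, in which the tool goes at most 50 mm and 8.59 degrees, less where a joint would pass 70% of its speed; a pose out of reach is approached as far as the arm can. A call with a gripper value outside its range is refused whole. The fingers move at their own pace and stop on an object; "force" is the grip in N (left out, the last holds). Time passes only in rows, so rows that do not move let the fingers close. It gives the time, the measured TCP pose, the force and the opening at its end, in the units of the state.
- arm.state(): the state, without advancing time (a new reading comes with each control period).
- arm.get_image(name): name is "side" or "top" or "wrist"; returns (picture, depth): 384x512x3 uint8, red, green, blue; 384x512 float32, m along the optical axis (not along the pixel's ray), 0 where there is no reading.
- arm.camera_params(name): a dict with "camera_matrix" (3x3 intrinsics, pixels), "camera_from_world" (4x4, takes a point from world to camera coordinates). Camera axes: x right, y up, looking along -z (the intrinsics and any distortion apply to the point x, -y, -z); pixel columns grow to the right and rows downward; lengths in m; the calibration is good to about 2 mm. A picture is of the moment at which its call begins: read the wrist's pose just before it. camera_params takes no time and is no camera call; for the wrist camera it gives the pose at the moment of the call.
- arm.finish_job(): hands the job in, once; it reports no verdict.
The state is a dict: "t": time; "q": joint angles; "dq": joint speeds; "joint_efforts": joint torques, N m; "ee_pos": TCP position; "ee_rot": TCP orientation; "force": force on the tool from outside, world axes, zero at the start; "torque": the same for the moment, N m; "finger_gap": finger opening in m.
Only numpy, scipy, OpenCV 4.12 (cv2) and the standard library are available. Lean on these libraries where they do the work, as an engineer would, in place of code of your own. Each camera call takes 0.05 s, during which the arm holds its last target.

TASK

Get the sample cooler ready for its run: with your fingertips push both trays, the vial tray and the reagent tray, fully home (in either order), and only then push the raised lid down until it is fully shut. Nothing needs to be gripped or lifted; leave the loose bottles, jar, vial, beaker, box and screwdriver standing or lying where they are.

Things in the scene. Friction and masses are not known exactly. Their poses are not given: they have to be found in the camera images.
- cooler: The sample cooler, a heavy white box with a blue foot, fixed to the bench: 170 (x, front to back) x 280 (y, wide) x 105 mm high, open on top. Origin at the centre of its underside on the bench. Its front, with the two trays side by side, faces its own -x (roughly towards the robot); +y is its left seen from the robot; z up. Its place on the bench and its yaw vary.
- vial_tray (a joint): How far the vial tray (the left, +y one of the two, 25 small white-capped vials seated in it) sticks out, in m: 0 = fully home against its stop, larger = further out along the cooler's -x; it starts 0.03 to 0.06 out and can come out 0.10. It slides with about 1.5 N of friction, has no spring and stays where it is left. The vials are fixed in it.
- reagent_tray (a joint): The same for the reagent tray (the right, -y one, six wide amber bottles with black caps seated in it).
- vial_tray_front (a point): Centre of the flat outer face of the vial tray's grey front plate, 56 mm above the bench; moves with the tray; axes as the cooler's (its outer side is -x). The plate is 126 mm wide (y), 62 mm high (from 25 to 87 mm above the bench) and 10 mm thick; when home its outer face stands 10 mm in front of the cooler's front wall, 95 mm from the cooler's origin.
- reagent_tray_front (a point): The same point on the reagent tray's front plate, which has the same size.
- lid (a joint): Lid angle in rad: 0 = shut (level on the cooler's rim), growing as it opens upward and backward; starts 0.85 to 1.1, stop at 1.5. Its stiff hinge keeps it at any angle where it is left; 2 to 5 N near its free edge moves it.
- lid_hinge (a point): The lid's hinge line at its middle: runs along the cooler's y at the cooler's rear top edge (cooler frame x +85, y 0, z +106 mm). The lid is a flat white panel 175 mm long from the hinge to its free edge (which points to the cooler's -x when shut), 280 mm wide, 8 mm thick above the hinge line, with a 10 mm lip turned down at the free edge. This point turns with the lid.
- lid_push (a point): Point on the lid's upper (outer) face, mid-width, 135 mm from the hinge line and 8 mm above the lid's underside; turns with the lid: own x points from the free edge to the hinge, own z is the outward normal of the upper face. Shut, it is 114 mm above the bench.
- headspace_vial: Loose glass vial with a metal cap, 23 mm diameter, 46 mm high, standing in front of the cooler between the two trays. Origin at the centre of its underside. To be left alone.
- solvent_bottle: Loose amber bottle, 64 mm diameter, 120 mm high, standing beside the cooler on its right (-y). Origin under its centre. To be left alone.
- cap_jar: Loose white jar, 60 mm diameter, 70 mm high, standing beside the cooler on its left (+y). Origin under its centre. To be left alone.
- beaker: Loose open glass beaker, 68 mm diameter, 85 mm high, standing on the right of the bench. Origin under its centre. To be left alone.
- vial_box: Loose grey open divided box, 130 x 100 x 50 mm, on the left of the bench. Origin under its centre. To be left alone.
- screwdriver: Loose screwdriver with a red handle lying flat on the bench, to the right in front of the cooler. About 180 mm long along its own x; origin near its middle. To be left alone.
- spray_bottle: Loose white bottle with a black cap, 56 mm diameter, 150 mm high, standing on the left. Origin under its centre. To be left alone.

How it is judged:
By the outcome, as a careful person would: the job done as asked, in the order asked, and still so for the second after the job is handed in, with the robot touching nothing.
It also fails if it takes over 59 s, if anything falls off the work surface, if the arm or the gripper's body presses on something with over 40 N, if the wrist force passes 120 N, or if a joint passes its speed limit or range.

## Working session

There is one attempt and no reset: what is moved stays moved. The work goes in short steps, Python scripts to look and compute and a tool call to move; the robot and the scene stay as the last step left them, time stands still between calls to the robot, and variables do not carry over. Pictures are saved under pics/ and viewed, and the job is handed in when it is done.

Besides the shell and the picture viewer there is one more tool, called in YAML: its name, and indented under it one key for each argument. arm_command: Moves the arm, as the interface text tells. Its arguments: {"type":"object","properties":{"targets":{"type":"array"},"force":{"type":"number"}},"required":["targets"]}

```bash
ls; mkdir -p pics
python3 - <<'E'
from bench import arm
import cv2,numpy as np
s=arm.state();print(s)
for n in ["side","top"]:
    im,d=arm.get_image(n);cv2.imwrite(f"pics/{n}0.png",im[:,:,::-1]);np.savez(f"{n}0.npz",im=im,d=d)
    print(n,arm.camera_params(n))
E
```

```text
pics
{'t': 0.0, 'q': array([-1.26479685e+00,  1.16503126e-01,  1.44226716e+00, -9.24725413e-06,
        1.58400992e+00, -3.78161888e-02]), 'dq': array([-0.0009224 ,  0.00030975, -0.00138669, -0.00089235,  0.00127883,
       -0.00105787]), 'joint_efforts': array([-7.37751379e-04, -7.31989789e+01, -6.32500291e+01, -6.76461536e-05,
        6.19005907e-03,  3.60839670e-05]), 'ee_pos': array([ 0.22745097, -0.63531956,  0.23054944]), 'ee_rot': array([ 0.40735081,  0.57849706, -0.40684695,  0.57782527]), 'force': array([-0.13875994, -0.78511214,  0.0490673 ]), 'torque': array([-0.03887402, -0.01643596,  0.03430108]), 'finger_gap': 0.08527463487351804}
side {'camera_matrix': array([[379.35939002,   0.        , 251.7262529 ],
       [  0.        , 379.35939002, 196.13650812],
       [  0.        ,   0.        ,   1.        ]]), 'camera_from_world': array([[-0.99627906, -0.08284969,  0.02374792,  0.56224318],
       [ 0.06911029, -0.60332868,  0.79449246, -0.14367379],
       [-0.05149566,  0.79317743,  0.6068095 , -1.08382242],
       [ 0.        ,  0.        ,  0.        ,  1.        ]])}
top {'camera_matrix': array([[420.93277623,   0.        , 260.98617723],
       [  0.        , 420.93277623, 198.17793235],
       [  0.        ,   0.        ,   1.        ]]), 'camera_from_world': array([[ 2.45616541e-02, -9.99698305e-01, -1.58146627e-04,
        -5.37743415e-02],
       [ 9.94253446e-01,  2.44113903e-02,  1.04231325e-01,
        -6.04994823e-01],
       [-1.04196018e-01, -2.71733159e-03,  9.94553068e-01,
        -1.27254370e+00],
       [ 0.00000000e+00,  0.00000000e+00,  0.00000000e+00,
         1.00000000e+00]])}
```

View pics/side0.png

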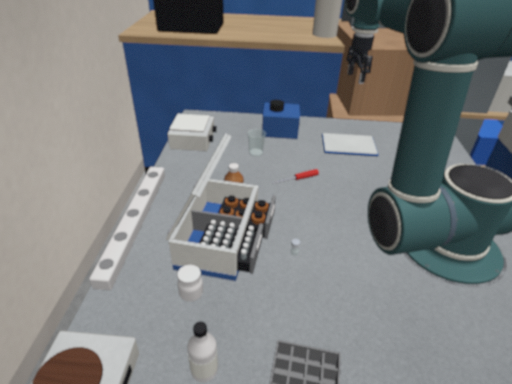

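View pics/top0.png

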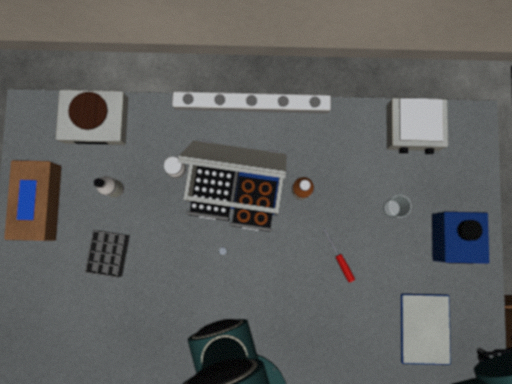

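The side view shows the cooler around (215,230) with the raised lid seen edge-on near (212,165). The top view shows the trays at about (210,208) and (252,220), with the lid at (235,155). Next I'll fit the poses from depth.

```bash
cat > h.py <<'E'
import numpy as np,cv2
from bench import arm
def cloud(n,d):
    p=arm.camera_params(n);K=p["camera_matrix"];T=p["camera_from_world"]
    v,u=np.mgrid[0:384,0:512].astype(float)
    x=(u-K[0,2])/K[0,0]*d;y=(v-K[1,2])/K[1,1]*d
    c=np.stack([x,-y,-d],-1)
    return (c-T[:3,3])@T[:3,:3]
def proj(n,P):
    p=arm.camera_params(n);K=p["camera_matrix"];T=p["camera_from_world"]
    c=np.atleast_2d(P)@T[:3,:3].T+T[:3,3]
    return np.stack([K[0,0]*c[:,0]/-c[:,2]+K[0,2],K[1,1]*-c[:,1]/-c[:,2]+K[1,2]],-1)
E
python3 - <<'E'
from h import *
np.set_printoptions(precision=4,suppress=True)
z=np.load("top0.npz");P=cloud("top",z["d"])
im=z["im"]
for v in [205,208,212,216,219,222]: print(v,[tuple(np.round(P[v,u]*1000).astype(int)) for u in (200,215,245,265)])
# height map around
c=im[130:260,150:320,::-1];c=cv2.resize(c,None,fx=4.5,fy=4.5,interpolation=cv2.INTER_CUBIC);cv2.imwrite("pics/topz.png",c)
H=P[130:260,150:320,2];H=np.clip(H/0.3*255,0,255).astype(np.uint8)
cv2.imwrite("pics/toph.png",cv2.applyColorMap(cv2.resize(H,None,fx=4.5,fy=4.5,interpolation=cv2.INTER_NEAREST),cv2.COLORMAP_JET))
z=np.load("side0.npz");im=z["im"];c=cv2.resize(im[120:310,140:330,::-1],None,fx=3.1,fy=3.1,interpolation=cv2.INTER_CUBIC);cv2.imwrite("pics/sidez.png",c)
E
```

```text
205 [(np.int64(576), np.int64(142), np.int64(83)), (np.int64(579), np.int64(100), np.int64(60)), (np.int64(577), np.int64(7), np.int64(104)), (np.int64(581), np.int64(-51), np.int64(83))]
208 [(np.int64(567), np.int64(141), np.int64(85)), (np.int64(568), np.int64(96), np.int64(86)), (np.int64(568), np.int64(7), np.int64(106)), (np.int64(570), np.int64(-51), np.int64(107))]
212 [(np.int64(557), np.int64(144), np.int64(59)), (np.int64(558), np.int64(99), np.int64(59)), (np.int64(559), np.int64(8), np.int64(76)), (np.int64(561), np.int64(-52), np.int64(62))]
216 [(np.int64(543), np.int64(140), np.int64(86)), (np.int64(544), np.int64(95), np.int64(89)), (np.int64(546), np.int64(7), np.int64(87)), (np.int64(548), np.int64(-52), np.int64(79))]
219 [(np.int64(539), np.int64(153), np.int64(-6)), (np.int64(537), np.int64(99), np.int64(52)), (np.int64(538), np.int64(7), np.int64(72)), (np.int64(540), np.int64(-53), np.int64(69))]
222 [(np.int64(529), np.int64(152), np.int64(-1)), (np.int64(530), np.int64(104), np.int64(1)), (np.int64(530), np.int64(7), np.int64(66)), (np.int64(531), np.int64(-53), np.int64(70))]
```

Run:
```python
from h import *
np.set_printoptions(precision=4,suppress=True)
for n in("top","side"):
    z=np.load(n+"0.npz");P=cloud(n,z["d"])
    m=(z["d"]>0)
    for v in (range(140,236,4) if n=="top" else range(150,290,8)):
        us=(190,205,220,235,250,265,280) if n=="top" else (170,185,200,215,230,245,260,275)
        print(n,v,[tuple(np.round(P[v,u]*1000).astype(int).tolist()) if m[v,u] else 0 for u in us])
```

```text
top 140 [(792, 194, 1), (794, 147, -3), (795, 98, -2), (795, 49, 3), (797, 1, 2), (798, -47, 2), (798, -95, 5)]
top 144 [(744, 167, 150), (750, 127, 131), (782, 97, -2), (782, 49, 3), (784, 1, 1), (785, -47, -1), (785, -95, 5)]
top 148 [(724, 160, 187), (730, 121, 167), (735, 81, 148), (741, 40, 126), (770, 0, 4), (772, -48, -2), (774, -96, -3)]
top 152 [(706, 153, 223), (711, 116, 201), (716, 77, 183), (720, 37, 169), (726, -5, 148), (732, -48, 123), (761, -96, -3)]
top 156 [(689, 147, 253), (693, 111, 236), (698, 73, 217), (702, 34, 201), (708, -6, 179), (712, -48, 161), (717, -91, 142)]
top 160 [(676, 145, 263), (677, 107, 264), (681, 70, 246), (685, 32, 233), (689, -7, 216), (694, -48, 194), (698, -89, 179)]
top 164 [(667, 146, 257), (667, 107, 261), (667, 68, 264), (668, 29, 264), (673, -9, 245), (676, -48, 235), (681, -88, 213)]
top 168 [(683, 172, 104), (691, 134, 63), (658, 68, 257), (658, 29, 263), (659, -9, 263), (660, -48, 263), (664, -87, 246)]
top 172 [(671, 172, 101), (675, 130, 83), (680, 88, 61), (677, 40, 90), (650, -10, 257), (650, -48, 260), (651, -87, 261)]
top 17
[... 3516 characters left out ...]
45, 85), (536, 56, 0), (494, 51, 0)]
side 254 [0, (718, 173, 69), (678, 180, 81), (640, 185, 89), (603, 188, 97), (569, 164, 75), (534, 87, 0), (493, 81, -1)]
side 262 [(772, 140, -2), (720, 174, 41), (681, 177, 48), (641, 184, 60), (604, 185, 66), (568, 179, 64), (532, 116, 0), (492, 113, 1)]
side 270 [(764, 169, 0), (705, 227, 72), (683, 177, 18), (642, 185, 32), (604, 188, 40), (567, 177, 33), (531, 144, 0), (491, 140, 0)]
side 278 [(758, 193, -2), (700, 250, 71), (671, 226, 47), (644, 182, -1), (604, 188, 10), (567, 174, -1), (529, 172, 1), (490, 165, -3)]
side 286 [(751, 221, 1), (700, 258, 53), (668, 244, 40), (639, 210, 1), (602, 205, 0), (565, 200, -1), (527, 197, -1), (489, 193, 0)]
```

View pics/topz.png

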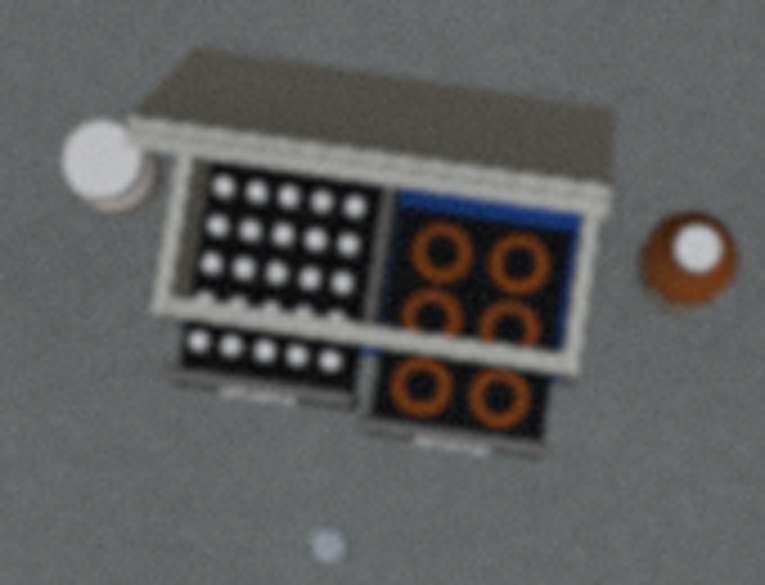

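View pics/sidez.png

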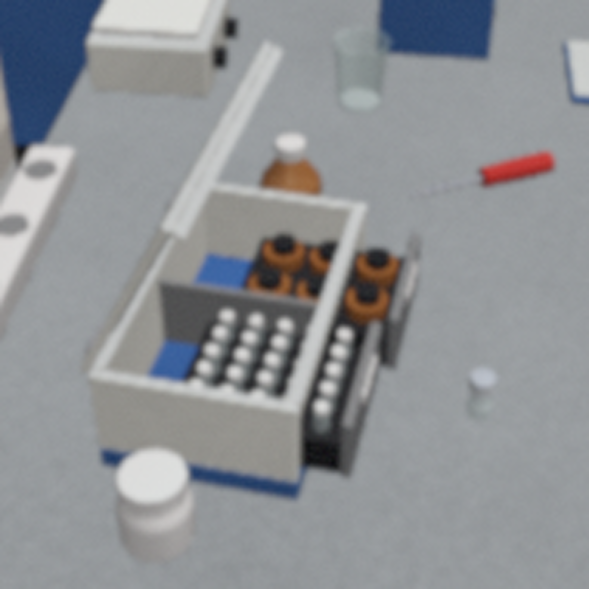

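```bash
cat > fit.py <<'E'
from h import *
from scipy.optimize import least_squares
np.set_printoptions(precision=4,suppress=True)
def bp(n,uv,zw):
    p=arm.camera_params(n);K=p["camera_matrix"];T=p["camera_from_world"]
    uv=np.atleast_2d(uv).astype(float)
    d=np.stack([(uv[:,0]-K[0,2])/K[0,0],-(uv[:,1]-K[1,2])/K[1,1],-np.ones(len(uv))],-1)@T[:3,:3]
    o=-T[:3,3]@T[:3,:3]
    return o+d*((zw-o[2])/d[:,2])[:,None]
tz=lambda uv:(np.array(uv,float)+.5)/4.5-.5+[150,130]
sz=lambda uv:(np.array(uv,float)+.5)/3.1-.5+[140,120]
if __name__=="__main__":
    print("rim top: FL,FR outer, RR outer visible", bp("top",tz([[155,314],[577,374],[608,212],[190,155]]),.105))
    print("rim side: FL(95,..) ", bp("side",sz([[302,405],[92,375],[366,205]]),.105))
    print("plates top edge outer z.087: vial L,R; reag L,R",bp("top",tz([[175,383],[357,408],[365,433],[545,459]]),.087))
    print("side plates outer top corners: vial L,R; reag L,R",bp("side",sz([[345,470],[383,330],[386,365],[418,240]]),np.array([.025,.087,.025,.087])))
    print("vial top",bp("top",tz([[327,546]]),.046),"side base",bp("side",sz([[481,410]]),.0))
    z=np.load("top0.npz");P=cloud("top",z["d"]).reshape(-1,3)
    z=np.load("side0.npz");S=cloud("side",z["d"]).reshape(-1,3)
    # left wall plane
    m=(abs(S[:,1]-.18)<.015)&(S[:,0]>.575)&(S[:,0]<.73)&(S[:,2]>.025)&(S[:,2]<.09)
    q=S[m];a=np.polyfit(q[:,0],q[:,1],1);r=q[:,1]-np.polyval(a,q[:,0]);k=abs(r)<.006;a=np.polyfit(q[k,0],q[k,1],1);print("leftwall slope",a,np.arctan(a[0]),k.sum())
    # lid front/inner face
    A=P;m=(A[:,2]>.15)&(A[:,0]>.6)&(A[:,0]<.78)&(A[:,1]<.2)&(A[:,1]>-.12)
    q=A[m];print(m.sum(),q.min(0),q.max(0))
    np.save("lid.npy",q)
E
python3 fit.py
```

```text
rim top: FL,FR outer, RR outer visible [[ 0.5894  0.1855  0.105 ]
 [ 0.5571 -0.0892  0.105 ]
 [ 0.6635 -0.1073  0.105 ]
 [ 0.6946  0.1672  0.105 ]]
rim side: FL(95,..)  [[ 0.5868  0.1818  0.105 ]
 [ 0.755   0.1668  0.105 ]
 [ 0.5563 -0.0867  0.105 ]]
plates top edge outer z.087: vial L,R; reag L,R [[ 0.546   0.1738  0.087 ]
 [ 0.5325  0.0538  0.087 ]
 [ 0.5163  0.0481  0.087 ]
 [ 0.5022 -0.0701  0.087 ]]
side plates outer top corners: vial L,R; reag L,R [[ 0.5525  0.1732  0.025 ]
 [ 0.5302  0.0686  0.087 ]
 [ 0.5262  0.046   0.025 ]
 [ 0.5049 -0.0612  0.087 ]]
vial top [[0.4414 0.0741 0.046 ]] side base [[0.4387 0.0685 0.    ]]
leftwall slope [-0.1171  0.2583] -0.11653248041120658 963
2125 [ 0.6362 -0.1043  0.1501] [0.7442 0.18   0.2701]
```

Run:
```python
from fit import *
from scipy.spatial.transform import Rotation as Ro
z=np.load("top0.npz");P=cloud("top",z["d"]).reshape(-1,3)
yaw=-.1160;xh=np.array([np.cos(yaw),np.sin(yaw)]);yh=np.array([-xh[1],xh[0]])
O=np.array([.5723,.0478])+.085*xh;print("O",O)
C=np.c_[(P[:,:2]-O)@np.c_[xh,yh],P[:,2]]
m=(C[:,2]>.13)&(C[:,2]<.25)&(abs(C[:,0])<.13)&(abs(C[:,1])<.13)
q=C[m];
for _ in range(3):
    a=np.polyfit(q[:,2],q[:,0],1);r=q[:,0]-np.polyval(a,q[:,2]);q=q[abs(r)<.008]
print("lid face x vs z",a,"theta",np.arctan2(1,-a[0]),len(q))
m=(C[:,2]>.24)&(abs(C[:,0])<.13)&(abs(C[:,1])<.15);q=C[m];print("edge x range",np.percentile(q[:,0],[2,50,98]),q[:,2].max(),np.percentile(q[:,1],[1,99]))
# rim points
m=(abs(C[:,2]-.105)<.006)&(abs(C[:,0]+.08)<.02)&(abs(C[:,1])<.16);q=C[m];print("front rim x",np.percentile(q[:,0],[5,50,95]),"y",q[:,1].min(),q[:,1].max())
uv=[[175,383],[357,408],[365,433],[545,459]]
B=bp("top",tz(uv),.087);print("plates C",(B[:,:2]-O)@np.c_[xh,yh])
s=arm.state();R=Ro.from_quat(s["ee_rot"]).as_matrix();print("tool axes cols\n",R)
print("yaw of toolz",np.arctan2(R[1,2],R[0,2]))
Rd=np.c_[[0,0,-1],np.r_[yh,0],np.cross([0,0,-1],np.r_[yh,0])];print(Rd)
# alternatives z = +-xh, +-yh
```

```text
O [0.6567 0.038 ]
lid face x vs z [-0.517   0.1491] theta 1.0936751850719406 1292
edge x range [-0.0036  0.0079  0.0243] 0.2700976818232799 [-0.1343  0.1398]
front rim x [-0.0844 -0.0786 -0.0683] y -0.1364258878493151 0.1432479143039785
plates C [[-0.1258  0.1221]
 [-0.1252  0.0014]
 [-0.1407 -0.0062]
 [-0.141  -0.1252]]
tool axes cols
 [[-0.0003  0.9415  0.3371]
 [ 0.0011  0.3371 -0.9415]
 [-1.      0.     -0.0011]]
yaw of toolz -1.226973164263668
[[ 0.      0.1157  0.9933]
 [ 0.      0.9933 -0.1157]
 [-1.      0.      0.    ]]
```

arm_command:
  targets: [0.115,0,0,0,0.02,-0.04,0,0.115,0,0,0,0.02,-0.04,0,0.115,0,0,0,0.02,-0.04,0,0.115,0,0,0,0.02,-0.04,0,0,0,0,0,0.02,-0.04,0]
  force: 40

```text
t: 0.6
ee_pos: [0.3031, -0.4264, 0.2311]
ee_rot: [-0.529, -0.469, 0.529, -0.469]
force: [0.9, -0.6, 0.9]
finger_gap: 0.0118
```

```bash
cat > go.py <<'E'
from h import *
import sys
from scipy.spatial.transform import Rotation as Ro
np.set_printoptions(precision=4,suppress=True)
yaw=-.1160;xh=np.array([np.cos(yaw),np.sin(yaw)]);yh=np.array([-xh[1],xh[0]]);O=np.array([.6567,.038])
s=arm.state();p=s["ee_pos"];R=Ro.from_quat(s["ee_rot"]).as_matrix()
print("t",s["t"],"ee",p,"C",(p[:2]-O)@np.c_[xh,yh],p[2],"F",s["force"],"gap",s["finger_gap"])
Rd=np.c_[[0,0,-1],np.r_[xh,0],np.r_[-yh,0]]
print("rotvec to nominal",Ro.from_matrix(R.T@Rd).as_rotvec(),"q",s["q"])
if len(sys.argv)>3:
    c=np.array(sys.argv[1:3],float);w=np.r_[O+c[0]*xh+c[1]*yh,float(sys.argv[3])]
    print("tool shift to target",R.T@(w-p))
E
python3 go.py -.19 -.065 .2
```

```text
t 0.6 ee [ 0.3031 -0.4264  0.2311] C [-0.2974 -0.5023] 0.23112299961081492 F [ 0.8872 -0.5512  0.8815] gap 0.011797112941387881
rotvec to nominal [-0.0054 -0.      0.    ] q [-1.0016 -0.2183  1.7636 -0.      1.5963  0.6906]
tool shift to target [ 0.0311  0.1051 -0.4378]
```

arm_command:
  targets: [0,0,0,0,0.01,-0.045,0,0,0,0,0,0.01,-0.045,0,0,0,0,0,0.01,-0.045,0,0,0,0,0,0.01,-0.045,0,0,0,0,0,0.01,-0.045,0]

```text
t: 1.1
ee_pos: [0.3789, -0.2087, 0.2312]
ee_rot: [0.528, 0.47, -0.528, 0.47]
force: [0.5, -0.6, -0.4]
finger_gap: -0.0001
```

arm_command:
  targets: [0,0,0,0.01,0.01,-0.045,0,0,0,0,0.01,0.01,-0.045,0,0,0,0,0.01,0.01,-0.045,0,0,0,0,0,0.01,-0.045,0,0,0,0,0,0,-0.02,0]

```text
t: 1.6
ee_pos: [0.4422, -0.0135, 0.2007]
ee_rot: [-0.528, -0.471, 0.528, -0.47]
force: [0.2, -0.2, 0.7]
finger_gap: -0.0001
```

```bash
python3 go.py -.19 -.065 .05
```

```text
t 1.6 ee [ 0.4422 -0.0135  0.2007] C [-0.2071 -0.076 ] 0.2007158257264562 F [ 0.2018 -0.1562  0.6811] gap -7.669094258612002e-05
rotvec to nominal [ 0.0022 -0.0005  0.0008] q [-0.0886 -0.4018  1.9547  0.0005  1.5895  1.5961]
tool shift to target [ 0.1507  0.0173 -0.0109]
```

arm_command:
  targets: [0,0,0,0.03,0,-0.01,0,0,0,0,0.03,0,0,0]

```text
t: 1.8
ee_pos: [0.4433, -0.0052, 0.1408]
ee_rot: [0.528, 0.47, -0.527, 0.471]
force: [0.9, -0.7, -0.6]
finger_gap: -0.0003
```

```bash
python3 - <<'E'
from h import *
for n in ("wrist","side"):
    im,d=arm.get_image(n);np.savez(n+"1.npz",im=im,d=d);c=im[:,:,::-1]
    if n=="side": c=cv2.resize(c[120:310,140:330],None,fx=3.1,fy=3.1,interpolation=cv2.INTER_CUBIC)
    cv2.imwrite(f"pics/{n}1.png",c)
E
python3 go.py
```

```text
t 1.9 ee [ 0.4413 -0.0061  0.1376] C [-0.2089 -0.0687] 0.13759369017549591 F [ 0.3864 -0.5467  0.2089] gap -8.754576587320047e-05
rotvec to nominal [0.0007 0.0003 0.0057] q [-0.0716 -0.374   2.0371 -0.      1.4842  1.6145]
```

View pics/wrist1.png

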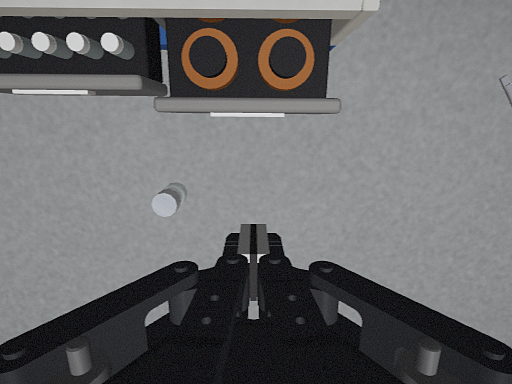

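View pics/side1.png

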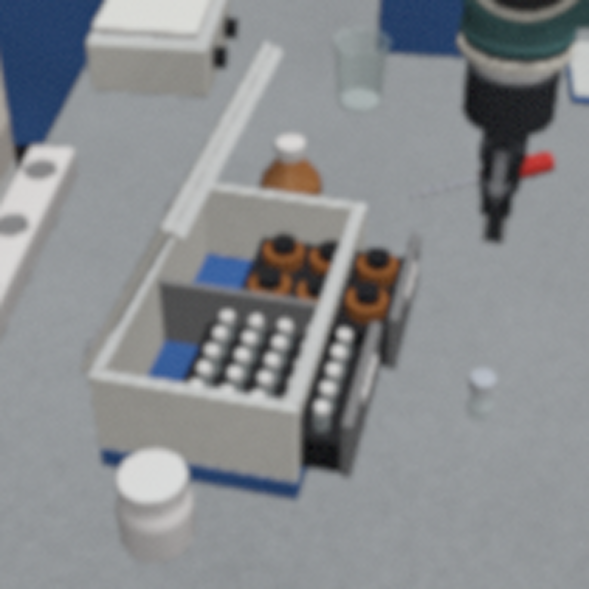

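The wrist view shows the reagent plate square to the fingers, at (248,105) with the fingertips at (253,230). The headspace vial at (165,203) is well to the left, so I'll go down and push.

arm_command:
  targets: [0,0,-0.006,0.045,0,-0.002,0,0,0,0,0.042,0,-0.002,0,0,0,0,0,0.03,0,0,0,0,0,0,0.02,0,0]

```text
t: 2.3
ee_pos: [0.4936, -0.0088, 0.0541]
ee_rot: [-0.527, -0.472, 0.53, -0.468]
force: [0.4, 0.1, 0.6]
finger_gap: -0.0007
```

```bash
python3 go.py -.106 -.066 .05
```

```text
t 2.3 ee [ 0.4936 -0.0088  0.0541] C [-0.1566 -0.0654] 0.05408707534010926 F [0.3865 0.1377 0.61  ] gap -0.00073541262166665
rotvec to nominal [-0.0007  0.0001  0.007 ] q [-0.0697 -0.1748  2.0201  0.0003  1.3032  1.6178]
tool shift to target [0.0037 0.0506 0.0006]
```

arm_command:
  targets: [0,0,0.006,0.003,0.012,0,0,0,0,0,0,0.012,0,0,0,0,0,0,0.01,0,0,0,0,0,0,0.008,0,0]

```text
t: 2.7
ee_pos: [0.5351, -0.0134, 0.0513]
ee_rot: [0.528, 0.47, -0.528, 0.47]
force: [-1.7, 0.5, 1.1]
finger_gap: 0.0
```

```bash
python3 go.py -.106 -.066 .05
```

```text
t 2.7 ee [ 0.5351 -0.0134  0.0513] C [-0.1148 -0.0652] 0.0513423153559425 F [-1.6539  0.4591  1.0571] gap 3.117035490249536e-05
rotvec to nominal [-0.0004  0.0001 -0.0002] q [-0.0727 -0.08    1.9398 -0.0001  1.2817  1.6145]
tool shift to target [0.0013 0.0088 0.0008]
```

arm_command:
  targets: [0,0,0,0,0.004,0,0,0,0,0,0,0.002,0,0]

```text
t: 2.9
ee_pos: [0.5407, -0.0139, 0.0511]
ee_rot: [0.528, 0.47, -0.528, 0.47]
force: [-2.1, 0.0, 1.4]
finger_gap: 0.0001
```

arm_command:
  targets: [0,0,0,0,0.002,0,0,0,0,0,0,0,0,0]

```text
t: 3.1
ee_pos: [0.5425, -0.0141, 0.051]
ee_rot: [0.528, 0.47, -0.528, 0.47]
force: [0.5, -0.6, 0.1]
finger_gap: 0.0001
```

arm_command:
  targets: [0,0,0,0,0.002,0,0]

```text
t: 3.2
ee_pos: [0.5443, -0.0143, 0.051]
ee_rot: [-0.528, -0.47, 0.528, -0.47]
force: [-1.6, 0.1, 0.3]
finger_gap: 0.0002
```

arm_command:
  targets: [0,0,0,0,0.002,0,0]

```text
t: 3.3
ee_pos: [0.5446, -0.0143, 0.0509]
ee_rot: [-0.527, -0.471, 0.529, -0.469]
force: [-39.8, 2.5, 24.6]
finger_gap: -0.0003
```

arm_command:
  targets: [0,0,0,0,0.0015,0,0]

```text
t: 3.4
ee_pos: [0.5446, -0.0144, 0.0509]
ee_rot: [-0.526, -0.473, 0.53, -0.468]
force: [-55.2, 4.0, 35.1]
finger_gap: -0.0001
```

The reagent tray hit its stop: the force jumped from 1.6 to 40 N with no further travel. I'll retract and move over to the vial tray.

arm_command:
  targets: [0,0,0,0,-0.01,0,0,0,0,0,0,-0.045,0,0,0,0,0,-0.045,0,0,0,0,0,0,-0.045,0,-0.02,0,0,0,0,0,0,-0.045,0]

```text
t: 3.9
ee_pos: [0.5029, 0.0554, 0.1475]
ee_rot: [0.531, 0.467, -0.526, 0.471]
force: [1.1, -0.4, -0.6]
finger_gap: 0.0003
```

arm_command:
  targets: [0,0,0,0,0,-0.045,0,0,0,0,0,0,-0.02,0,0,0,0,0,0,0,0]

```text
t: 4.2
ee_pos: [0.5084, 0.123, 0.141]
ee_rot: [0.528, 0.471, -0.527, 0.471]
force: [-0.0, 0.1, 0.2]
finger_gap: -0.0002
```

```bash
python3 go.py -.16 .064 .05;  python3 - <<'E'
from h import *
im,d=arm.get_image("wrist");cv2.imwrite("pics/wrist2.png",im[:,:,::-1])
E
```

```text
t 4.2 ee [0.5084 0.123  0.141 ] C [-0.1571  0.0672] 0.14097244762966274 F [-0.0002  0.1346  0.1786] gap -0.00024003179020549623
rotvec to nominal [ 0.0026 -0.0005 -0.0002] q [ 0.1883 -0.1809  1.8784  0.0004  1.4437  1.8725]
tool shift to target [ 0.091  -0.0029  0.0033]
```

View pics/wrist2.png

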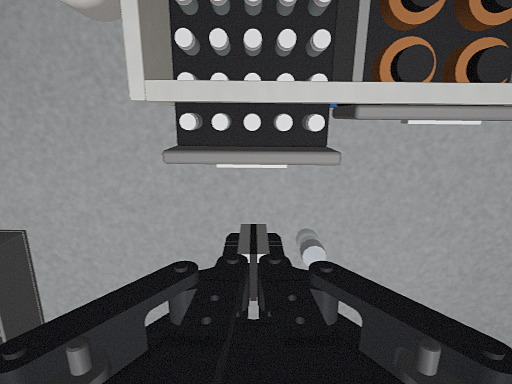

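The reagent plate now sits against the front wall, at (440,115). The vial plate is centred ahead of the fingers at (252,157), and the loose vial at (310,250) stays below and to the side.

arm_command:
  targets: [0,0,0,0.045,0,0.002,0,0,0,0,0.043,0,0,0,0,0,0,0,0.015,0,0,0,0,0,0,0.012,0,0,0,0,0,0,0.012,0,0]

```text
t: 4.75
ee_pos: [0.5479, 0.1135, 0.0535]
ee_rot: [0.529, 0.47, -0.528, 0.47]
force: [-2.7, -0.2, -1.8]
finger_gap: 0.0001
```

```bash
python3 go.py -.106 .065 .05
```

```text
t 4.75 ee [0.5479 0.1135 0.0535] C [-0.1168  0.0624] 0.05354141773186456 F [-2.6699 -0.2125 -1.7588] gap 5.6391568348097795e-05
rotvec to nominal [-0.001  -0.0001 -0.0004] q [ 0.1586 -0.0283  1.8864 -0.      1.283   1.8464]
tool shift to target [ 0.0035  0.0108 -0.0026]
```

arm_command:
  targets: [0,0,0,0,0.004,0,0,0,0,0,0,0.003,0,0]

```text
t: 4.95
ee_pos: [0.5547, 0.1131, 0.0537]
ee_rot: [0.529, 0.47, -0.528, 0.47]
force: [-2.1, -0.2, 1.2]
finger_gap: 0.0
```

arm_command:
  targets: [0,0,0,0,0.002,0,0]

```text
t: 5.05
ee_pos: [0.5562, 0.1131, 0.0535]
ee_rot: [0.528, 0.47, -0.528, 0.47]
force: [-1.5, -0.6, 0.9]
finger_gap: -0.0003
```

arm_command:
  targets: [0,0,0,0,0.002,0,0]

```text
t: 5.15
ee_pos: [0.5579, 0.1129, 0.0533]
ee_rot: [0.528, 0.47, -0.528, 0.47]
force: [-1.6, 0.1, 1.6]
finger_gap: -0.0002
```

arm_command:
  targets: [0,0,0,0,0.002,0,0]

```text
t: 5.25
ee_pos: [0.5598, 0.1127, 0.0532]
ee_rot: [0.528, 0.47, -0.528, 0.47]
force: [-2.2, 0.5, 1.3]
finger_gap: 0.0002
```

arm_command:
  targets: [0,0,0,0,0.002,0,0]

```text
t: 5.35
ee_pos: [0.5602, 0.1127, 0.0531]
ee_rot: [-0.527, -0.471, 0.529, -0.469]
force: [-36.6, 1.9, 23.7]
finger_gap: 0.0002
```

Both trays hit hard stops, each with the face about 95 mm from the origin. I'll retract, rise, and check with pictures before touching the lid.

arm_command:
  targets: [0,0,0,0,-0.01,0,0,0,0,0,0,-0.045,0,0,0,0,0,-0.045,0,0,0,0,0,0,-0.045,0,0,0,0,0,0,-0.045,0,0.02,0]

```text
t: 5.85
ee_pos: [0.5042, 0.1, 0.1895]
ee_rot: [0.528, 0.471, -0.528, 0.471]
force: [1.0, -0.0, 0.8]
finger_gap: -0.0
```

arm_command:
  targets: [0,0,0,-0.045,0,0.02,0,0,0,0,-0.045,0,0.02,0,0,0,0,-0.03,0,0,0,0,0,0,0,0,0,0]

```text
t: 6.25
ee_pos: [0.5009, 0.0589, 0.3129]
ee_rot: [0.53, 0.468, -0.526, 0.471]
force: [0.7, -0.3, 0.4]
finger_gap: -0.0003
```

```bash
python3 go.py .058 .002 .31;  python3 - <<'E'
from h import *
for n in ("wrist","side","top"):
    im,d=arm.get_image(n);np.savez(n+"3.npz",im=im,d=d);c=im[:,:,::-1]
    if n=="side": c=cv2.resize(c[120:310,140:330],None,fx=3.1,fy=3.1,interpolation=cv2.INTER_CUBIC)
    if n=="top": c=cv2.resize(c[130:260,150:320],None,fx=4.5,fy=4.5,interpolation=cv2.INTER_CUBIC)
    cv2.imwrite(f"pics/{n}3.png",c)
E
```

```text
t 6.25 ee [0.5009 0.0589 0.3129] C [-0.1571  0.0027] 0.3128729731313146 F [ 0.7122 -0.296   0.3659] gap -0.00032402671906791284
rotvec to nominal [-0.001  -0.0013 -0.0071] q [ 0.0664 -0.2722  1.677   0.      1.7295  1.7542]
tool shift to target [0.0044 0.2151 0.0005]
```

View pics/wrist3.png

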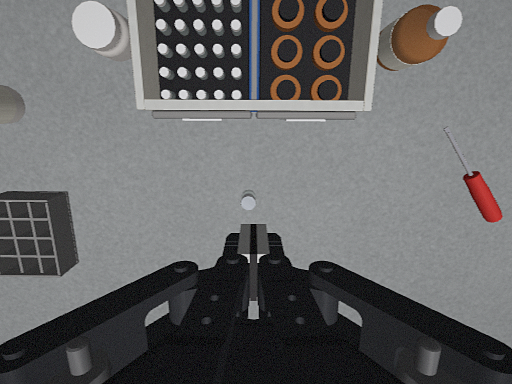

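View pics/side3.png

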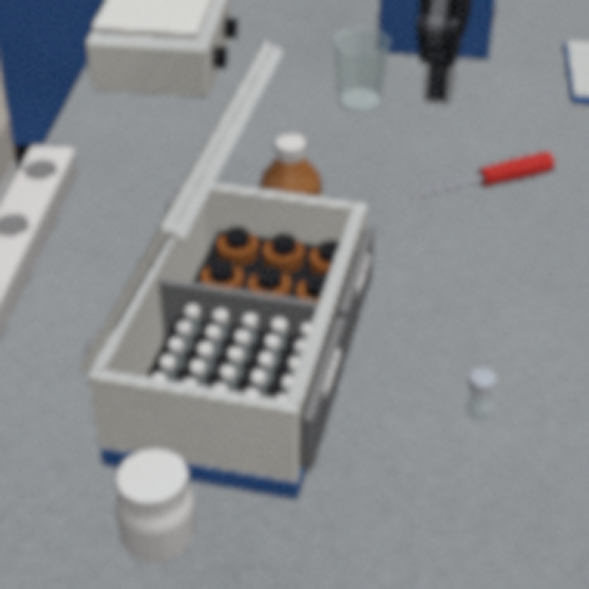

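View pics/top3.png

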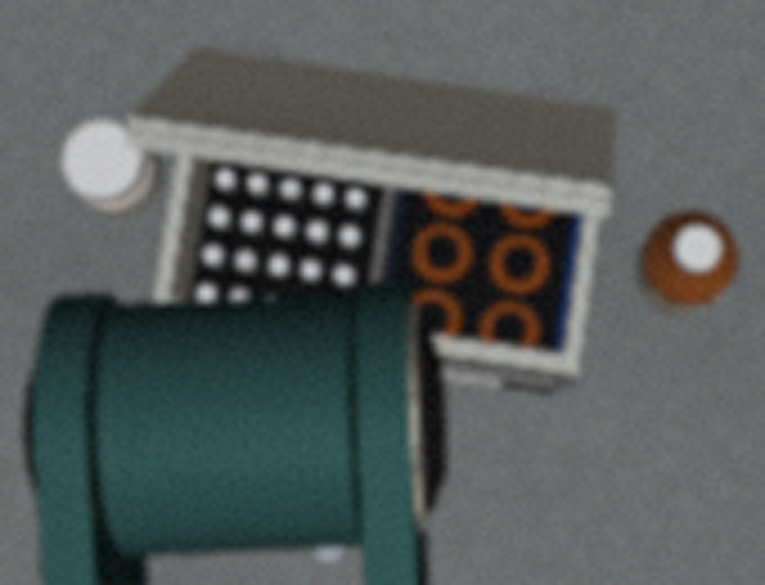

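Both tray plates are flush and in line: wrist rows are about 115 for both, and the side view shows them in one plane. The lid and loose items are unchanged. I'm going over the lid, behind its free edge.

arm_command:
  targets: [0,0,0.007,-0.007,0.04,0,0,0,0,0,0,0.045,0,0,0,0,0,0,0.045,0,0,0,0,0,0,0.045,0,0,0,0,0,0,0.045,0,0]

```text
t: 6.9
ee_pos: [0.7202, 0.0339, 0.3139]
ee_rot: [0.529, 0.469, -0.527, 0.472]
force: [0.6, 0.3, 0.9]
finger_gap: 0.0
```

arm_command:
  targets: [0,0,0,0,0,0,0]

```text
t: 7.0
ee_pos: [0.7221, 0.0333, 0.3096]
ee_rot: [-0.528, -0.47, 0.529, -0.47]
force: [-1.3, -0.4, -1.3]
finger_gap: -0.0003
```

```bash
python3 go.py .056 .002 .24
```

```text
t 7.0 ee [0.7221 0.0333 0.3096] C [0.0655 0.0029] 0.3095889677631008 F [-1.26   -0.3648 -1.319 ] gap -0.00027956820479438523
rotvec to nominal [-0.0005  0.0011  0.0003] q [ 0.0113  0.2128  1.2078 -0.0011  1.7214  1.6984]
tool shift to target [ 0.0696 -0.0095  0.0009]
```

arm_command:
  targets: [0,0,0,0.04,-0.003,0,0,0,0,0,0.037,-0.003,0,0,0,0,0,0,0,0,0]

```text
t: 7.3
ee_pos: [0.711, 0.0347, 0.232]
ee_rot: [-0.527, -0.471, 0.529, -0.47]
force: [-0.7, 0.4, -1.2]
finger_gap: 0.0001
```

```bash
python3 go.py .041 .002 .2295
python3 - <<'E'
from h import *
np.set_printoptions(precision=4,suppress=True)
im,d=arm.get_image("side");c=im[:,:,::-1];c=cv2.resize(c[100:290,140:330],None,fx=3.1,fy=3.1,interpolation=cv2.INTER_CUBIC);cv2.imwrite("pics/side4.png",c)
th=np.r_[1.09,np.arange(1.05,-.01,-.07),0]
X=.085-.135*np.cos(th)+.008*np.sin(th)+.011;Z=.106+.135*np.sin(th)+.008*np.cos(th)
print(np.c_[th,X,Z]);print(np.c_[-np.diff(Z),np.diff(X)])
E
```

```text
t 7.3 ee [0.711  0.0347 0.232 ] C [0.0543 0.003 ] 0.23195947503393002 F [-0.6597  0.3655 -1.2023] gap 9.969295625002034e-05
rotvec to nominal [0.0003 0.0012 0.0025] q [ 0.0133  0.1974  1.3498 -0.0009  1.5971  1.6998]
tool shift to target [ 0.0025 -0.0133  0.001 ]
[[ 1.09    0.0407  0.2294]
 [ 1.05    0.0358  0.2271]
 [ 0.98    0.0274  0.2226]
 [ 0.91    0.0195  0.2175]
 [ 0.84    0.0118  0.2119]
 [ 0.77    0.0047  0.2057]
 [ 0.7    -0.0021  0.1991]
 [ 0.63   -0.0084  0.192 ]
 [ 0.56   -0.0141  0.1845]
 [ 0.49   -0.0193  0.1766]
 [ 0.42   -0.024   0.1684]
 [ 0.35   -0.0281  0.1598]
 [ 0.28   -0.0315  0.151 ]
 [ 0.21   -0.0344  0.142 ]
 [ 0.14   -0.0366  0.1328]
 [ 0.07   -0.0381  0.1234]
 [-0.     -0.039   0.114 ]
 [ 0.     -0.039   0.114 ]]
[[ 0.0023 -0.0049]
 [ 0.0045 -0.0083]
 [ 0.0051 -0.008 ]
 [ 0.0056 -0.0076]
 [ 0.0061 -0.0072]
 [ 0.0066 -0.0068]
 [ 0.0071 -0.0063]
 [ 0.0075 -0.0058]
 [ 0.0079 -0.0052]
 [ 0.0082 -0.0047]
 [ 0.0085 -0.0041]
 [ 0.0088 -0.0035]
 [ 0.009  -0.0028]
 [ 0.0092 -0.0022]
 [ 0.0093 -0.0015]
 [ 0.0094 -0.0009]
 [-0.      0.    ]]
```

View pics/side4.png

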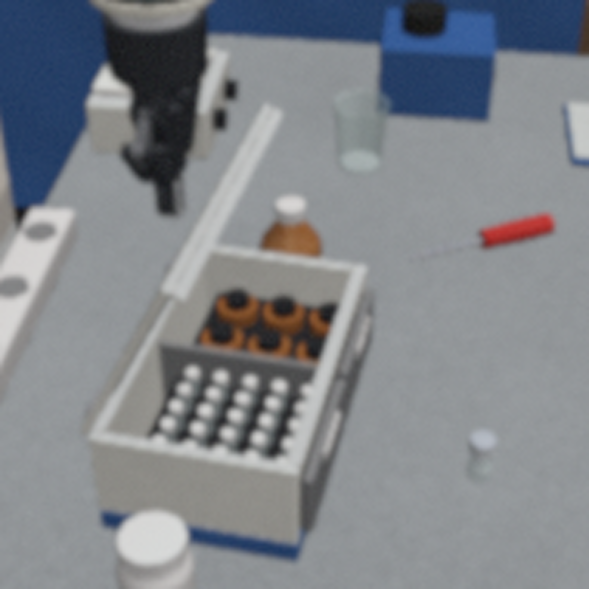

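The fingertips at (168,205) are behind the raised lid. Now I'll sweep them along the arc.

arm_command:
  targets: [0,0,0,0.0025,-0.009,0,0,0,0,0,0.001,-0.007,0,0,0,0,0,0.003,-0.006,0,0,0,0,0,0.005,-0.008,0,0]

```text
t: 7.75
ee_pos: [0.6836, 0.0379, 0.2292]
ee_rot: [0.531, 0.468, -0.526, 0.473]
force: [2.0, -0.1, 4.1]
finger_gap: 0.0001
```

```bash
python3 go.py .0195 .002 .2175
```

```text
t 7.75 ee [0.6836 0.0379 0.2292] C [0.0267 0.003 ] 0.22922605647941502 F [ 1.9609 -0.094   4.0687] gap 0.0001267610992254984
rotvec to nominal [-0.0002 -0.0004 -0.0102] q [ 0.0185  0.1309  1.4287 -0.001   1.5718  1.7055]
tool shift to target [ 0.0117 -0.0073  0.001 ]
```

arm_command:
  targets: [0,0,0,0.005,-0.007,0,0,0,0,0,0.006,-0.007,0,0,0,0,0,0.006,-0.007,0,0,0,0,0,0,0,0,0]

```text
t: 8.15
ee_pos: [0.6617, 0.0403, 0.209]
ee_rot: [0.529, 0.469, -0.527, 0.472]
force: [-0.3, 0.7, -0.1]
finger_gap: 0.0
```

```bash
python3 go.py -.0021 .002 .1991
```

```text
t 8.15 ee [0.6617 0.0403 0.209 ] C [0.0047 0.0029] 0.20898474870797654 F [-0.2509  0.6933 -0.1301] gap 3.3338700204328186e-05
rotvec to nominal [-0.0001  0.0002 -0.0051] q [ 0.0228  0.0934  1.502  -0.0009  1.5412  1.7097]
tool shift to target [ 0.0099 -0.0068  0.0009]
```

arm_command:
  targets: [0,0,0,0.008,-0.007,0,0,0,0,0,0.008,-0.0065,0,0,0,0,0,0.008,-0.006,0,0,0,0,0,0.008,-0.005,0,0,0,0,0,0.008,-0.005,0,0]

```text
t: 8.65
ee_pos: [0.6333, 0.0437, 0.1693]
ee_rot: [0.53, 0.468, -0.527, 0.472]
force: [0.8, 0.5, 2.2]
finger_gap: 0.0001
```

```bash
python3 go.py -.0281 .002 .1598
```

```text
t 8.65 ee [0.6333 0.0437 0.1693] C [-0.0239  0.0029] 0.16926231174269218 F [0.8461 0.5441 2.1819] gap 0.00012377594267295243
rotvec to nominal [-0.0002  0.     -0.0067] q [ 0.0291  0.0482  1.6142 -0.001   1.4725  1.7162]
tool shift to target [ 0.0094 -0.0043  0.0009]
```

arm_command:
  targets: [0,0,0,0.009,-0.004,0,0,0,0,0,0.009,-0.0035,0,0,0,0,0,0.009,-0.003,0,0,0,0,0,0.009,-0.002,0,0,0,0,0,0.006,-0.001,0,0]

```text
t: 9.15
ee_pos: [0.6203, 0.0452, 0.1268]
ee_rot: [0.53, 0.469, -0.527, 0.472]
force: [-1.4, 0.4, 2.7]
finger_gap: -0.0
```

```bash
python3 go.py -.039 .002 .114
```

```text
t 9.15 ee [0.6203 0.0452 0.1268] C [-0.037   0.0029] 0.12677937977684992 F [-1.3503  0.3502  2.7471] gap -3.18803059922666e-05
rotvec to nominal [-0.0001  0.0001 -0.006 ] q [ 0.0322  0.0449  1.6878 -0.001   1.4029  1.7193]
tool shift to target [ 0.0128 -0.0021  0.0009]
```

arm_command:
  targets: [0,0,0,0.005,-0.001,0,0,0,0,0,0.003,0,0,0]

```text
t: 9.35
ee_pos: [0.6197, 0.0452, 0.1194]
ee_rot: [0.53, 0.468, -0.527, 0.472]
force: [-2.4, 0.3, 2.8]
finger_gap: 0.0002
```

arm_command:
  targets: [0,0,0,0.003,0,0,0]

```text
t: 9.45
ee_pos: [0.6199, 0.0452, 0.1168]
ee_rot: [0.53, 0.468, -0.527, 0.472]
force: [-2.4, -0.2, 2.1]
finger_gap: -0.0003
```

arm_command:
  targets: [0,0,0,0.002,0,0,0]

```text
t: 9.55
ee_pos: [0.6199, 0.0452, 0.1148]
ee_rot: [0.53, 0.468, -0.527, 0.472]
force: [-1.0, 0.5, 3.2]
finger_gap: -0.0002
```

arm_command:
  targets: [0,0,0,0.002,0,0,0]

```text
t: 9.65
ee_pos: [0.62, 0.0452, 0.1138]
ee_rot: [0.53, 0.468, -0.526, 0.472]
force: [-13.1, -0.5, 24.7]
finger_gap: 0.0002
```

arm_command:
  targets: [0,0,0,0.002,0,0,0]

```text
t: 9.75
ee_pos: [0.6201, 0.0453, 0.1137]
ee_rot: [0.53, 0.468, -0.526, 0.472]
force: [-22.1, -0.6, 40.8]
finger_gap: -0.0
```

The lid stopped hard at z = 0.1137 m, where 0.114 was expected. I'll lift straight off, move clear and inspect.

arm_command:
  targets: [0,0,0,-0.01,0,0,0,0,0,0,-0.04,0,0,0,0,0,0,-0.045,0,0,0,0,0,0,-0.045,-0.02,0,0,0,0,0,0,-0.045,0,0]

```text
t: 10.25
ee_pos: [0.5564, 0.0527, 0.2567]
ee_rot: [0.532, 0.466, -0.524, 0.474]
force: [-1.3, 0.4, 0.6]
finger_gap: 0.0001
```

arm_command:
  targets: [0,0,0,-0.01,-0.045,0.02,0,0,0,0,0,-0.045,0.02,0,0,0,0,0,-0.045,0.02,0,0,0,0,0,-0.03,0.02,0,0,0,0,0,0,0,0]

```text
t: 10.75
ee_pos: [0.3791, -0.0084, 0.2604]
ee_rot: [0.531, 0.467, -0.526, 0.473]
force: [0.2, -0.2, 0.5]
finger_gap: -0.0001
```

```bash
python3 go.py;  python3 - <<'E'
from fit import *
from go import O,xh,yh
for n in ("wrist","side","top"):
    im,d=arm.get_image(n);c=im[:,:,::-1]
    P=cloud(n,d).reshape(-1,3);C=np.c_[(P[:,:2]-O)@np.c_[xh,yh],P[:,2]][d.ravel()>0]
    m=(abs(C[:,0])<.07)&(abs(C[:,1])<.12)&(C[:,2]>.08)&(C[:,2]<.15)
    q=C[m];A=np.c_[q[:,0],np.ones(len(q))]
    if len(q)>50: print(n,"lid plane slope/z",np.linalg.lstsq(A,q[:,2],rcond=None)[0],np.median(q[:,2]),len(q))
    if n=="side": c=cv2.resize(c[120:310,140:330],None,fx=3.1,fy=3.1,interpolation=cv2.INTER_CUBIC)
    if n=="top": c=cv2.resize(c[130:260,150:320],None,fx=4.5,fy=4.5,interpolation=cv2.INTER_CUBIC)
    cv2.imwrite(f"pics/{n}5.png",c)
E
```

```text
t 10.75 ee [ 0.3791 -0.0084  0.2604] C [-0.2704 -0.0782] 0.2603521845518347 F [ 0.2459 -0.202   0.4745] gap -6.4556309311589e-05
rotvec to nominal [-0.0016  0.0003 -0.0104] q [-0.0889 -0.5744  1.9723 -0.0006  1.7333  1.5993]
t 10.75 ee [ 0.3791 -0.0084  0.2604] C [-0.2704 -0.0782] 0.2603521845518347 F [ 0.2459 -0.202   0.4745] gap -6.4556309311589e-05
rotvec to nominal [-0.0016  0.0003 -0.0104] q [-0.0889 -0.5744  1.9723 -0.0006  1.7333  1.5993]
side lid plane slope/z [-0.0007  0.1139] 0.11392639694955868 2984
top lid plane slope/z [0.0019 0.114 ] 0.11401875120922128 3894
```

View pics/wrist5.png

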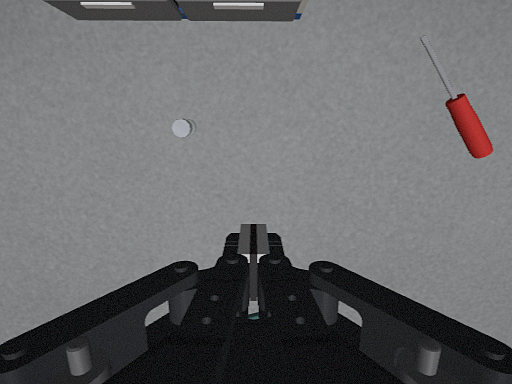

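View pics/side5.png

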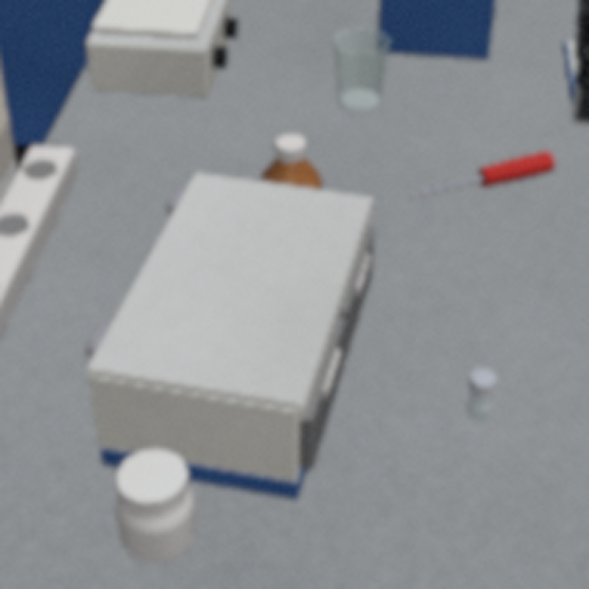

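View pics/top5.png

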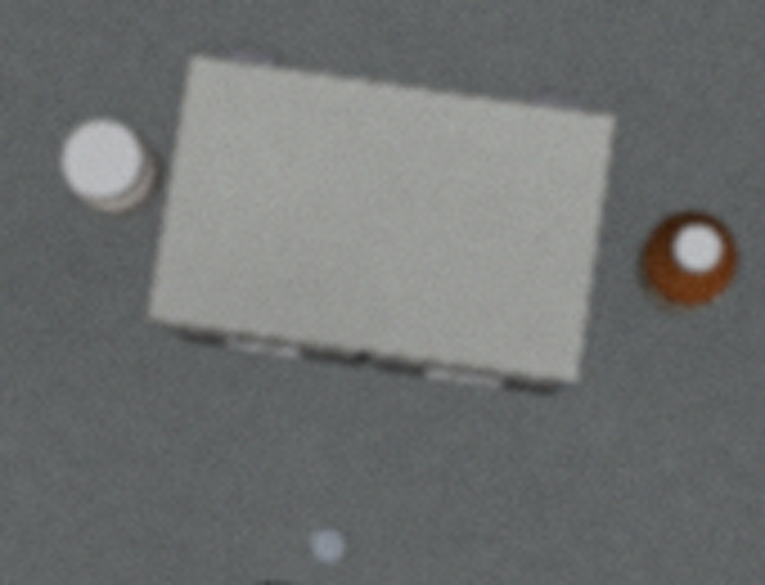

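The lid is level at z = 0.114 m with a slope of about 0. Both plates are flush with the front, and the vial at (327,546), the jar and the bottle are where they were. The robot is clear, so I'm handing in.

```bash
python3 -c "
from bench import arm
print(arm.finish_job())"
```

```text
the job is handed in; nothing more can be done
None
```

The cooler is ready and the job is handed in at about 11 s. With closed fingertips I pushed the reagent tray home, then the vial tray, and only then swept the lid shut from behind its free edge.

- **Trays:** Each slid at about 2 N, then stopped dead at 37–55 N on the fingertips with its plate about 95 mm from the cooler's origin. Pictures taken before I touched the lid showed both plates flush and in line.
- **Lid:** It stopped hard at 114 mm with a 41 N downward push. Afterwards the top and side depth images both gave a flat lid at 114 mm, sloping no more than 0.002.
- **Loose items:** In the last pictures the vial, jar, solvent bottle, beaker and screwdriver looked unmoved. The box and spray bottle were outside those final views, but the arm never went near them.

No check failed or disagreed, and the arm was clear of everything at hand-in.

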